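# Take the feed roller out of the printer

### The job

The printer's feed roller is due for cleaning: slide the green release fully open, away from the opening, then take the roller out and finish while holding it still in the gripper, all of it at least 5 cm above the printer's deck. Its shaft is longer than the opening, so lift the end by the release out of its bearing, slide the roller back towards its other end, and bring it up slantwise, the release end well above the deck before the other end leaves the housing. Do not force it, and leave the small paper roll, the glue stick and the stapler where they are.

Things in the scene. Friction and masses are not known exactly. Their poses are not given: they have to be found in the camera images.
- printer: Desktop printer, fixed: pale grey deck on a dark grey tub, 210 (x) x 295 (y) x 100 mm high, sides at y = -155 and +140. Origin on the desk below the middle of the opening in its deck; z up, +x to its back, +y to its left. Its cover stands open behind: from x = 97 on the deck, leaning back 22 degrees, 105 mm long.
- bay (a point): Middle of the rectangular opening, at the deck's top (100 mm up); axes as the printer's. Opening 120 (x) x 150 (y) mm, edges at x = +-60, y = +-75. Deck 6 mm thick. The cavity below has its floor 10 mm above the desk and runs on under the deck to y = +107 on the left and y = -146 on the right.
- left_notch (a point): Seat of the roller axis in the left bearing bracket, under the deck 85 mm left of the opening's middle and 58 mm above the desk. Bracket 5 mm thick, 44 mm wide, with an open-topped notch 14 mm wide, floor 53 mm and top 64 mm above the desk.
- right_notch (a point): The same for the right bearing bracket, 85 mm right of the opening's middle.
- release (a joint): Green slide on the deck left of the opening that locks the roller, m: 0 (to 0.003) locked, 0.024 fully released, sliding to the printer's +y; friction about 1.5 N, stays where left. Locked, its tongue lies 2 mm above the flange at the roller's left end.
- release_knob (a point): Centre of the green slide's knob, 26 (x) x 16 (y) x 14 mm high, standing 1.5 mm above the deck; its centre lies at printer x = -34, y = 104 (plus the joint value), z = 108.5 mm; axes as the printer's.
- roller_mid (a point): Middle of the shaft of the loose feed roller, about 0.13 kg: black rubber sleeve 22 mm thick (from 40 mm right to 64 mm left of this centre) on a steel shaft 10 mm thick, 200 mm long. Its y axis runs along the shaft to the left end; it may be turned anyhow about it. At the start it lies in both notches, its middle 42 mm below that of the opening.
- roller_left_end (a point): Left end of the shaft (by the green release), 100 mm from the centre. Two white 18 mm flanges, 77.5 to 80.5 and 89.5 to 92.5 mm from the centre, straddle the left bracket: the roller cannot slide endwise until this end is raised by more than 15 mm.
- roller_right_end (a point): Right end of the shaft, 100 mm from the centre. The shaft is bare for 60 mm here, so it can slide endwise through its notch, 42 mm to the right before the sleeve meets the bracket, and can tilt in it.
- roll_spare: Small white paper roll, 62 mm across, 40 mm high, standing on the desk: leave alone.
- glue: Glue stick, standing, 26 mm across, 88 mm high: leave alone.
- stapler: Blue stapler, 127 mm long, 40 mm high: leave alone.

How it is judged:
By the outcome, as a careful person would: the job done as asked, in the order asked, and still so for the second after the job is handed in, while the arm keeps its last pose, push and grip.
It also fails if it takes over 51 s, if anything falls off the work surface, if the arm or the gripper's body presses on something with over 40 N, if the wrist force passes 120 N, or if a joint passes its speed limit or range.

### The arm

A 6-joint arm with a two-finger parallel gripper is mounted at the origin on a cart in front of the work surface, level with it; the furniture and walls round the work are solid. World frame = base frame: x ahead of the robot, y to its left, z up, the work surface at z = 0. Lengths are in m, angles in rad, forces in N, time in s.
With the tool pointing down it reaches from about 0.3 to 0.95 m from the base axis. Payload 3.1 kg.
Tool frame: the origin (TCP) lies where the fingers leave the gripper's body, on its centre line; the fingertips stand 73 mm ahead of it and the grasp point (between the pads) lies 54 mm ahead of it; z points along the fingers, y is the direction in which the jaws open and shut (so a half turn about z gives the same grasp; the last joint's range is limited). The gripper opens to 85 mm and grips with 20 to 120 N. Pads are 22 mm wide; open, the fingers measure 114 mm over their backs; the gripper's body (76 mm by 85 mm) begins 54 mm behind the grasp point. The pads swing forward as they close: fully open they stand 13 mm farther back than shut.
Start: joints at [-1.389, 0.308, 1.634, -0, 1.2, -0.07], TCP at [0.156, -0.605, 0.304] pointing down, gripper open.
Joint ranges: [-3.06, 3.06], [-0.79, 1.96], [0.05, 2.63], [-1.19, 4.34], [0.05, 2.64], [-2.94, 2.94]. Speed limits (rad/s): [2.79, 2.79, 3.14, 3.14, 3.14, 3.14].

### API

Orientations are given as a unit quaternion [x, y, z, w].
In Python, from workcell import env, eyes, job gives the robot as it stands.
- The arm moves only by the tool carry_out, never from a script. Its argument "motion" is a list of rows, each an object of numbers: "dx", "dy", "dz": the shift along the tool's x, y, z in cm; "roll": the turn about the tool's z in rad; "hand": the finger opening in cm, from 0 to 8.54. A call has 1 to 20 rows; each row shifts and turns the pose as measured when the row begins, along the tool's axes as they then stand; what a row does not reach is not made up. A row lasts 1/8 s, in which the tool goes at most 62.5 mm and 10.7 degrees, less where a joint would pass 70% of its speed; a pose out of reach is approached as far as the arm can. A call with a gripper value outside its range is refused whole. The fingers move at their own pace and stop on an object; "grip_force" is the grip in N (left out, the last holds). Time passes only in rows, so rows that do not move let the fingers close. It gives the time, the measured TCP pose, the force and the opening at its end, in the units of the state.
- env.sense(): the state, without advancing time (a new reading comes with each control period).
- eyes.get_image(name): name is "side" or "top"; returns the picture (400x640x3 uint8, blue, green, red); there is no depth.
- eyes.camera_model(name): a dict with "camera_matrix" (3x3 intrinsics, pixels), "origin" and "rotation" of the camera in the world. Camera axes: x right, y down, z forward; pixel columns grow to the right and rows downward; lengths in m; the calibration is good to about 2 mm. A picture is of the moment at which its call begins. camera_model takes no time and is no camera call.
- job.close_job(): hands the job in, once; it reports no verdict.
The state is a dict: "time_s": time; "joints": joint angles; "joint_velocities": joint speeds; "joint_efforts": joint torques, N m; "ee_pos": TCP position; "eef_rot": TCP orientation; "contact_force": force on the tool from outside, world axes, zero at the start; "wrist_torque": the same for the moment, N m; "grip_width": finger opening in m.
Only numpy, scipy, OpenCV 4.12 (cv2) and the standard library are available. Lean on these libraries where they do the work, as an engineer would, in place of code of your own. Each camera call takes 0.05 s, during which the arm holds its last target.

## Working session

There is one attempt and no reset: what is moved stays moved. The work goes in short steps, Python scripts to look and compute and a tool call to move; the robot and the scene stay as the last step left them, time stands still between calls to the robot, and variables do not carry over. Pictures are saved under pics/ and viewed, and the job is handed in when it is done.

Besides the shell and the picture viewer there is one more tool, called after "Emit:" as name([rows], argument=value, ...), one row to a line, values as JSON. carry_out: Moves the arm, as the interface text tells. Its arguments: {"type":"object","properties":{"motion":{"type":"array","items":{"type":"object","properties":{"dx":{"type":"number"},"dy":{"type":"number"},"dz":{"type":"number"},"roll":{"type":"number"},"hand":{"type":"number"}}}},"grip_force":{"type":"number"}},"required":["motion"]}

```bash
ls; mkdir -p pics; python3 - <<'E'
from workcell import env, eyes, job
import cv2
s=env.sense()
for k,v in s.items(): print(k,v)
for n in("side","top"):
    cv2.imwrite(f"pics/{n}0.png",eyes.get_image(n)); print(n,eyes.camera_model(n))
E
```

```text
pics
time_s 0.0
joints [-1.38871347e+00  3.09014866e-01  1.63519595e+00  1.31973293e-07
  1.19967338e+00 -6.96956257e-02]
joint_velocities [-0.00057364  0.00149818 -0.00052712 -0.00043438 -0.00065631  0.00088349]
joint_efforts [ 1.70856065e-04 -4.15253699e+01 -2.76662046e+01  4.73224395e-05
  1.01938401e-02 -6.68807356e-07]
ee_pos [ 0.15556202 -0.60465714  0.30263625]
eef_rot [ 9.92085761e-01  1.25556882e-01 -6.42897483e-05 -1.14396558e-03]
contact_force [-0.49884461 -0.04430928 -0.1192483 ]
wrist_torque [-0.02204774 -0.01029686 -0.0384152 ]
grip_width 0.08523561722764796
side {'camera_matrix': array([[427.27279376,   0.        , 310.95578022],
       [  0.        , 427.27279376, 193.40444176],
       [  0.        ,   0.        ,   1.        ]]), 'origin': array([0.43211555, 1.11581692, 0.54912695]), 'rotation': array([-0.05369347,  0.8367814 , -0.54354329,  0.03840051])}
top {'camera_matrix': array([[477.2888837 ,   0.        , 325.42554461],
       [  0.        , 477.2888837 , 197.21877448],
       [  0.        ,   0.        ,   1.        ]]), 'origin': array([0.4321466 , 0.0481974 , 1.42494724]), 'rotation': array([-0.69972472,  0.7128407 , -0.03267681,  0.03428827])}
```

View pics/side0.png

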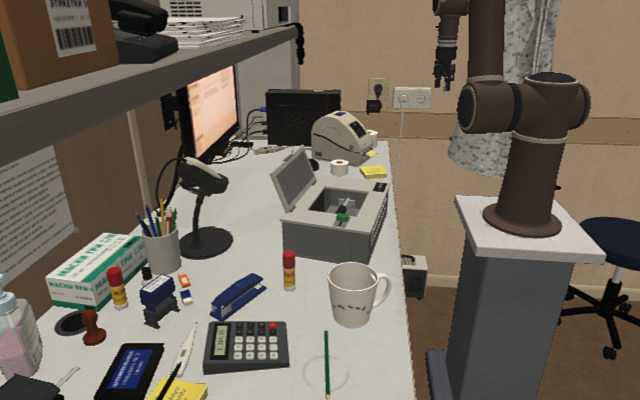

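View pics/top0.png

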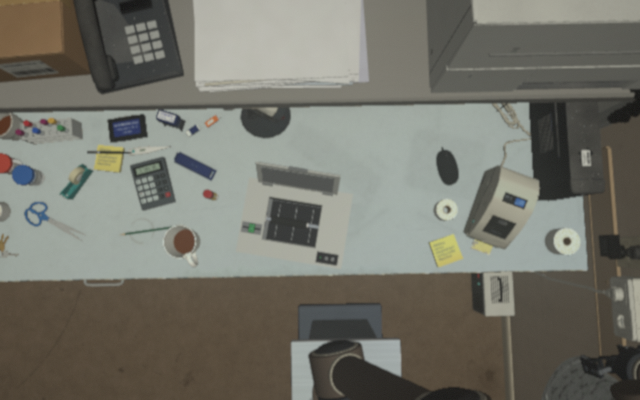

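The top view shows the printer at about (295,220), with the green knob near (252,228) and the roller at about (292,222). I'll enlarge both views.

```bash
cat > h.py <<'E'
from workcell import env, eyes, job
import numpy as np, cv2
from scipy.spatial.transform import Rotation as R
def ray(n,u,v):
    m=eyes.camera_model(n);K=m['camera_matrix'];d=np.linalg.inv(K)@[u,v,1.]
    return m['origin'],R.from_quat(m['rotation']).apply(d)
def onz(n,u,v,z):
    o,d=ray(n,u,v);return o+d*(z-o[2])/d[2]
def proj(n,p):
    m=eyes.camera_model(n);c=R.from_quat(m['rotation']).inv().apply(np.array(p)-m['origin']);q=m['camera_matrix']@c;return q[:2]/q[2]
def crop(n,img,x0,x1,y0,y1,s,f):
    cv2.imwrite(f,cv2.resize(img[y0:y1,x0:x1],None,fx=s,fy=s,interpolation=cv2.INTER_CUBIC))
E
python3 - <<'E'
from h import *
t=cv2.imread("pics/top0.png");s=cv2.imread("pics/side0.png")
crop("t",t,225,365,150,275,5,"pics/topz.png");crop("s",s,260,400,140,270,5,"pics/sidez.png")
for nm,i in(("top",t),("side",s)):
    h=cv2.cvtColor(i,cv2.COLOR_BGR2HSV);m=cv2.inRange(h,(45,90,50),(85,255,255))
    n,l,st,c=cv2.connectedComponentsWithStats(m)
    for k in range(1,n):
        if st[k,4]>8: print(nm,st[k],c[k],onz(nm,*c[k],.1155))
E
```

```text
top [ 58 126   6   4  19] [ 60.15789474 127.52631579] [0.76645752 0.78895412 0.1155    ]
top [ 84 168   6   9  24] [ 86.125      172.20833333] [0.63870497 0.7124815  0.1155    ]
top [ 62 177  23  21 126] [ 71.76984127 189.        ] [0.59254948 0.7508686  0.1155    ]
top [249 224   5   8  32] [251.125 227.625] [0.47671486 0.25517461 0.1155    ]
side [171 210   5  22  56] [173.39285714 220.07142857] [0.8445712  0.32810977 0.1155    ]
side [337 213  11   9  80] [341.925 216.75 ] [0.47785668 0.26758244 0.1155    ]
side [109 235   5   2   9] [110.77777778 235.44444444] [0.94397526 0.40893576 0.1155    ]
side [ 81 236  61  47 452] [110.18141593 260.15044248] [0.8933527  0.49597609 0.1155    ]
side [ 82 256   4   3  12] [ 83.5 257. ] [0.94951455 0.49202366 0.1155    ]
side [ 67 266   7   4  13] [ 70.53846154 267.61538462] [0.95105965 0.52786394 0.1155    ]
side [124 267  14  18  59] [129.45762712 276.47457627] [0.83071195 0.54055038 0.1155    ]
side [ 61 271   6   3  12] [ 63.25 272.  ] [0.95509634 0.54226805 0.1155    ]
side [ 96 282   5   5  13] [ 98.30769231 284.53846154] [0.87123961 0.56919749 0.1155    ]
side [ 91 293  21  18 104] [102.38461538 302.56730769] [0.8367869  0.61308017 0.1155    ]
side [ 53 300  37  10 162] [ 69.36419753 304.58641975] [0.88604861 0.62428593 0.1155    ]
side [325 331   5  63 186] [326.53763441 363.12365591] [0.4700886  0.69303573 0.1155    ]
```

View pics/topz.png

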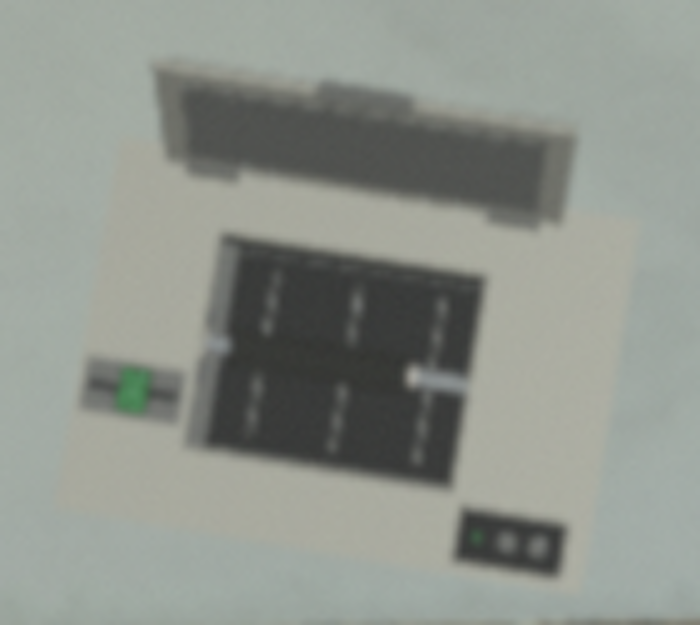

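View pics/sidez.png

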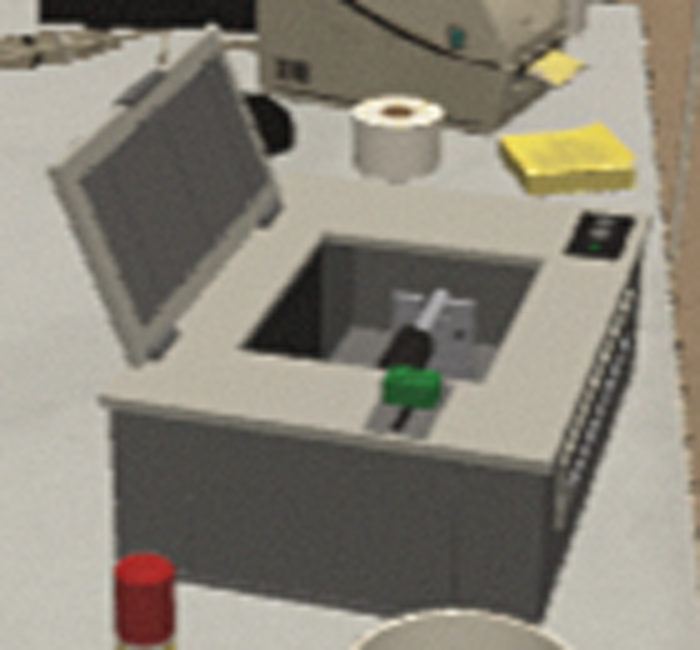

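```bash
cat > fit.py <<'E'
from h import *
from scipy.optimize import least_squares
def px(l,x0,y0): return [((a+.5)/5-.5+x0,(b+.5)/5-.5+y0) for a,b in l]
# opening corners: (60,75),(60,-75),(-60,-75),(-60,75); knob; deck
P=[(60,75,100),(60,-75,100),(-60,-75,100),(-60,75,100),(-34,104,115.5)]
T=px([(222,237),(485,278),(452,487),(188,445),(133,389)],225,150)
PS=[(60,-75,100),(-60,-75,100),(60,75,100),(-105,140,100),(105,140,100)]
S=px([(325,235),(543,261),(243,350),(552,470),(102,402)],260,140)
def W(p,q): 
    c,s=np.cos(q[2]),np.sin(q[2]);p=np.array(p)/1000;return np.array([q[0]+c*p[0]-s*p[1],q[1]+s*p[0]+c*p[1],p[2]])
def f(q,side=True):
    r=[proj("top",W(p,q))-t for p,t in zip(P,T)]
    if side: r+=[proj("side",W(p,q))-t for p,t in zip(PS,S)]
    return np.ravel(r)
if __name__=="__main__":
    for sd in(False,True):
        r=least_squares(f,[.48,.17,-.15],args=(sd,));print(r.x);print(np.round(r.fun.reshape(-1,2),1).tolist())
    q=r.x
    for n in("top","side"):
        i=cv2.imread(f"pics/{n}0.png");x0,y0=(225,150) if n=="top" else(260,140)
        i=cv2.resize(i[y0:y0+130,x0:x0+140],None,fx=5,fy=5,interpolation=cv2.INTER_CUBIC)
        for poly in([(60,75,100),(60,-75,100),(-60,-75,100),(-60,75,100)],[(105,140,100),(105,-155,100),(-105,-155,100),(-105,140,100)],[(0,-100,58),(0,100,58)],[(-21,112,115.5),(-47,112,115.5),(-47,96,115.5),(-21,96,115.5)]):
            pp=np.array([((proj(n,W(p,q))-[x0,y0])+.5)*5-.5 for p in poly],int);cv2.polylines(i,[pp],True,(0,0,255),1)
        cv2.imwrite(f"pics/fit_{n}.png",i)
E
python3 fit.py
```

```text
[ 0.49141551  0.14472936 -0.17719919]
[[-0.2, -0.7], [0.3, -0.5], [-0.0, 0.5], [-0.7, 0.3], [0.7, 0.4]]
[ 0.49163392  0.14579082 -0.17754891]
[[-0.6, -0.8], [-0.1, -0.5], [-0.4, 0.5], [-1.1, 0.2], [0.3, 0.3], [0.1, -0.6], [0.7, -0.6], [-0.9, -0.1], [0.9, -1.5], [-0.3, -1.1]]
```

```bash
python3 -c "
import cv2,numpy as np
a=cv2.imread('pics/fit_top.png');b=cv2.imread('pics/fit_side.png');h=min(len(a),len(b))
cv2.imwrite('pics/fit.png',cv2.resize(np.hstack([a[:h],b[:h]]),(800,int(800*h/1400))))"
```

```text
(no output)
```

View pics/fit_top.png

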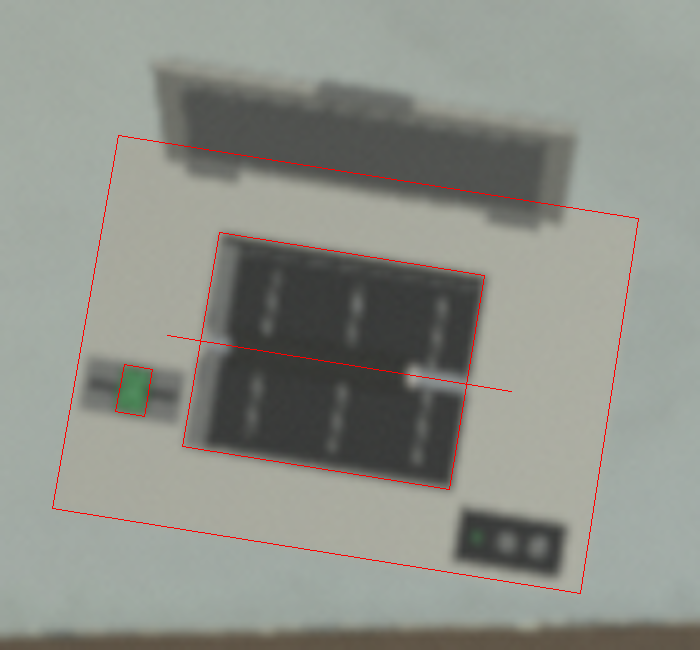

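View pics/fit_side.png

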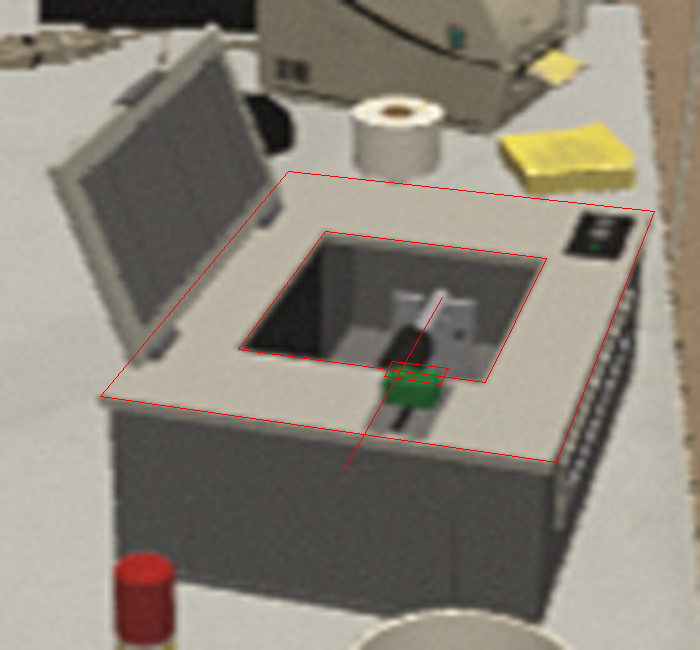

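The fit agrees in both views to about 1 px: printer at about (0.4915, 0.1455), yaw -0.177. The shaft at top-zoom (440,379) lies on the predicted axis. First I'll turn the jaws so they open along the printer's x, then go to the knob.

```bash
cat >> h.py <<'E'
Q=np.array([0.4915,0.1455,-0.177])
Rz=R.from_euler('z',Q[2])
def st():
    s=env.sense();Rt=R.from_quat(s['eef_rot']);p=np.array(s['ee_pos']);tp=Rz.inv().apply(p-[Q[0],Q[1],0])*1000
    a=(Rz.inv()*Rt).as_matrix()
    print('t',round(s['time_s'],2),'TCP printer mm',np.round(tp,1),'grasp z',round(tp[2]-54,1),'tip',round(tp[2]-73,1),'F',np.round(Rz.inv().apply(s['contact_force']),1),'w',round(s['grip_width']*1000,1),'j',np.round(s['joints'],2))
    print('tool x in printer',np.round(a[:,0],3),'y',np.round(a[:,1],3),'z',np.round(a[:,2],3))
    return s,Rt,tp
def go(x,y,z):
    s,Rt,tp=st();d=Rt.inv().apply(Rz.apply(np.array([x,y,z])-tp))/10;print('need cm tool',np.round(d,2))
    a=(Rz.inv()*Rt).as_matrix();print('roll need',round(float(np.arctan2(a[0,0],a[1,0])) ,3),"(x->+y, sign: neg turns x toward +y)")
E
python3 -c "
from h import *
go(-34,104,300)"
```

```text
t 0.1 TCP printer mm [-198.6 -797.6  302.7] grasp z 248.7 tip 229.7 F [-0.2  0.7 -0.3] w 85.7 j [-1.39  0.31  1.64 -0.    1.2  -0.07]
tool x in printer [0.909 0.416 0.   ] y [ 0.416 -0.909 -0.002] z [-0.001  0.002 -1.   ]
need cm tool [ 52.46 -75.16   0.44]
roll need 1.142 (x->+y, sign: neg turns x toward +y)
```

Emit:
carry_out([
  {"roll": -0.18,"dz": -2},
  {"roll": -0.18,"dz": -2},
  {"roll": -0.18,"dz": -1},
  {"roll": -0.18},
  {"roll": -0.18},
  {"roll": -0.18},
])

```text
invalid input at $.motion[0]: expected keys dx, dy, dz, roll, hand
```

```bash
python3 -c "
from h import *
go(-34,104,300)"
```

```text
t 0.1 TCP printer mm [-198.6 -797.6  302.7] grasp z 248.7 tip 229.7 F [-0.2  0.7 -0.3] w 85.7 j [-1.39  0.31  1.64 -0.    1.2  -0.07]
tool x in printer [0.909 0.416 0.   ] y [ 0.416 -0.909 -0.002] z [-0.001  0.002 -1.   ]
need cm tool [ 52.46 -75.16   0.44]
roll need 1.142 (x->+y, sign: neg turns x toward +y)
```

Emit:
carry_out([
  {"dx": 0,"dy": 0,"dz": -2,"roll": -0.18,"hand": 6},
  {"dx": 0,"dy": 0,"dz": -2,"roll": -0.18,"hand": 6},
  {"dx": 0,"dy": 0,"dz": -1,"roll": -0.18,"hand": 6},
  {"dx": 0,"dy": 0,"dz": 0,"roll": -0.18,"hand": 6},
  {"dx": 0,"dy": 0,"dz": 0,"roll": -0.18,"hand": 6},
  {"dx": 0,"dy": 0,"dz": 0,"roll": -0.18,"hand": 6},
])

```text
time_s: 0.85
ee_pos: [0.1552, -0.6027, 0.3496]
eef_rot: [0.775, 0.632, 0.003, -0.005]
contact_force: [0.9, -0.2, 0.9]
grip_width: 0.0604
```

```bash
python3 -c "
from h import *
go(-34,104,300)"
```

```text
t 0.85 TCP printer mm [-199.3 -795.7  349.6] grasp z 295.6 tip 276.6 F [ 0.9 -0.1  0.9] w 60.4 j [-1.39  0.27  1.59 -0.    1.29 -1.19]
tool x in printer [0.026 1.    0.01 ] y [ 1.    -0.026 -0.004] z [-0.004  0.01  -1.   ]
need cm tool [90.32 14.17  5.82]
roll need 0.026 (x->+y, sign: neg turns x toward +y)
```

Emit:
carry_out([
  {"dx": 5.6,"dy": 0.9,"dz": 0,"roll": -0.02,"hand": 6},
  {"dx": 5.6,"dy": 0.9,"dz": 0,"roll": 0,"hand": 6},
  {"dx": 5.6,"dy": 0.9,"dz": 0,"roll": 0,"hand": 6},
  {"dx": 5.6,"dy": 0.9,"dz": 0,"roll": 0,"hand": 6},
  {"dx": 5.6,"dy": 0.9,"dz": 0,"roll": 0,"hand": 6},
  {"dx": 5.6,"dy": 0.9,"dz": 0,"roll": 0,"hand": 6},
  {"dx": 5.6,"dy": 0.9,"dz": 0,"roll": 0,"hand": 6},
  {"dx": 5.6,"dy": 0.9,"dz": 0,"roll": 0,"hand": 6},
  {"dx": 5.6,"dy": 0.9,"dz": 0,"roll": 0,"hand": 6},
  {"dx": 5.6,"dy": 0.9,"dz": 0,"roll": 0,"hand": 6},
  {"dx": 5.6,"dy": 0.9,"dz": 0,"roll": 0,"hand": 6},
  {"dx": 5.6,"dy": 0.9,"dz": 0,"roll": 0,"hand": 6},
])

```text
time_s: 2.35
ee_pos: [0.3885, 0.0556, 0.3535]
eef_rot: [0.772, 0.636, 0.006, -0.005]
contact_force: [1.1, -1.2, 0.0]
grip_width: 0.0599
```

```bash
python3 -c "
from h import *
go(-34,104,240)"
```

```text
t 2.35 TCP printer mm [ -85.6 -106.7  353.5] grasp z 299.5 tip 280.5 F [ 1.3 -1.   0. ] w 59.9 j [ 0.02 -0.22  2.08  0.02  1.28  0.21]
tool x in printer [0.015 1.    0.015] y [ 1.    -0.015 -0.001] z [-0.     0.015 -1.   ]
need cm tool [20.97  4.85 11.66]
roll need 0.015 (x->+y, sign: neg turns x toward +y)
```

Emit:
carry_out([
  {"dx": 5,"dy": 1.2,"dz": 2,"roll": -0.015,"hand": 6},
  {"dx": 5,"dy": 1.2,"dz": 2,"roll": 0,"hand": 6},
  {"dx": 5,"dy": 1.2,"dz": 3,"roll": 0,"hand": 6},
  {"dx": 4,"dy": 0.8,"dz": 3,"roll": 0,"hand": 6},
  {"dx": 0,"dy": 0,"dz": 0,"roll": 0,"hand": 6},
])

```text
time_s: 2.98
ee_pos: [0.4678, 0.2463, 0.2531]
eef_rot: [0.764, 0.645, 0.006, -0.004]
contact_force: [-0.7, -0.9, 0.9]
grip_width: 0.0599
```

```bash
python3 -c "
from h import *
go(-34,104,177)"
```

```text
t 2.98 TCP printer mm [-41.1  95.  253.1] grasp z 199.1 tip 180.1 F [-0.6 -1.   0.9] w 59.9 j [0.4  0.18 1.91 0.01 1.05 0.56]
tool x in printer [-0.008  1.     0.014] y [1.    0.008 0.002] z [ 0.002  0.014 -1.   ]
need cm tool [0.78 0.7  7.62]
roll need -0.008 (x->+y, sign: neg turns x toward +y)
```

Emit:
carry_out([
  {"dx": 0.8,"dy": 0.7,"dz": 2.5,"roll": 0.008,"hand": 6},
  {"dx": 0,"dy": 0,"dz": 2.5,"roll": 0,"hand": 6},
  {"dx": 0,"dy": 0,"dz": 1.7,"roll": 0,"hand": 6},
  {"dx": 0,"dy": 0,"dz": 0.4,"roll": 0,"hand": 6},
  {"dx": 0,"dy": 0,"dz": 0,"roll": 0,"hand": 6},
])

```text
time_s: 3.6
ee_pos: [0.477, 0.252, 0.1829]
eef_rot: [0.767, 0.642, 0.007, -0.003]
contact_force: [0.4, -0.2, -0.6]
grip_width: 0.0599
```

```bash
python3 -c "
from h import *
go(-34,104,176.5)
for n in('side','top'): cv2.imwrite(f'pics/{n}1.png',eyes.get_image(n))
s=cv2.imread('pics/side1.png');crop('s',s,260,400,140,270,5,'pics/s1z.png')
"
```

```text
t 3.6 TCP printer mm [-33.  102.2 182.9] grasp z 128.9 tip 109.9 F [ 0.4 -0.1 -0.6] w 59.9 j [0.4  0.29 1.93 0.01 0.91 0.57]
tool x in printer [0.    1.    0.014] y [ 1.    -0.     0.005] z [ 0.005  0.014 -1.   ]
need cm tool [ 0.17 -0.1   0.64]
roll need 0.0 (x->+y, sign: neg turns x toward +y)
```

View pics/s1z.png

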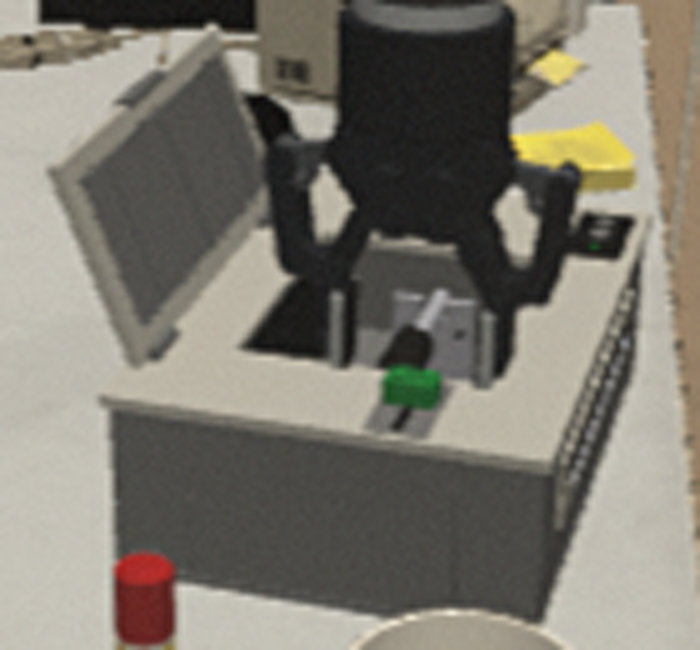

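The pads, at zoom x≈340 and 485, straddle the knob at (412,385). I'll lower and grip it.

Emit:
carry_out([
  {"dx": 0.2,"dy": -0.1,"dz": 0.7,"roll": 0,"hand": 6},
  {"dx": 0,"dy": 0,"dz": 0,"roll": 0,"hand": 2},
  {"dx": 0,"dy": 0,"dz": 0,"roll": 0,"hand": 2},
  {"dx": 0,"dy": 0,"dz": 0,"roll": 0,"hand": 2},
  {"dx": 0,"dy": 0,"dz": 0,"roll": 0,"hand": 2},
  {"dx": 0,"dy": 0,"dz": 0,"roll": 0,"hand": 2},
], grip_force=20)

```text
time_s: 4.45
ee_pos: [0.4778, 0.2551, 0.1779]
eef_rot: [0.767, 0.642, 0.009, -0.002]
contact_force: [1.1, -0.1, 0.1]
grip_width: 0.0257
```

```bash
python3 -c "
from h import *
go(-34,128,177)
"
```

```text
t 4.45 TCP printer mm [-32.8 105.4 177.9] grasp z 123.9 tip 104.9 F [1.1 0.1 0.1] w 25.7 j [0.41 0.3  1.93 0.01 0.89 0.58]
tool x in printer [0.    1.    0.017] y [ 1.    -0.     0.009] z [ 0.009  0.017 -1.   ]
need cm tool [ 2.25 -0.13  0.12]
roll need 0.0 (x->+y, sign: neg turns x toward +y)
```

Emit:
carry_out([
  {"dx": 0.5,"dy": 0,"dz": 0,"roll": 0,"hand": 2},
  {"dx": 0.5,"dy": 0,"dz": 0,"roll": 0,"hand": 2},
  {"dx": 0.5,"dy": 0,"dz": 0,"roll": 0,"hand": 2},
  {"dx": 0.5,"dy": 0,"dz": 0,"roll": 0,"hand": 2},
  {"dx": 0.3,"dy": 0,"dz": 0,"roll": 0,"hand": 2},
])

```text
time_s: 5.08
ee_pos: [0.4818, 0.2771, 0.1777]
eef_rot: [0.766, 0.642, 0.007, -0.0]
contact_force: [0.6, -10.2, 4.1]
grip_width: 0.0256
```

```bash
python3 -c "
from h import *
go(-34,129,177)
"
```

```text
t 5.08 TCP printer mm [-32.7 127.9 177.7] grasp z 123.7 tip 104.7 F [  2.4 -10.    4.1] w 25.6 j [0.44 0.33 1.9  0.01 0.91 0.61]
tool x in printer [-0.002  1.     0.011] y [1.    0.002 0.008] z [ 0.008  0.011 -1.   ]
need cm tool [ 0.11 -0.13  0.07]
roll need -0.002 (x->+y, sign: neg turns x toward +y)
```

Emit:
carry_out([
  {"dx": 0.2,"dy": 0,"dz": 0,"roll": 0,"hand": 2},
  {"dx": 0.2,"dy": 0,"dz": 0,"roll": 0,"hand": 2},
])

```text
time_s: 5.32
ee_pos: [0.4821, 0.2777, 0.1777]
eef_rot: [0.766, 0.643, 0.002, 0.002]
contact_force: [-0.9, -8.3, 3.5]
grip_width: 0.0255
```

```bash
python3 -c "
from h import *
go(-34,129,177)
"
```

```text
t 5.33 TCP printer mm [-32.6 128.5 177.7] grasp z 123.7 tip 104.7 F [ 0.5 -8.3  3.5] w 25.5 j [ 0.45  0.33  1.89 -0.    0.91  0.62]
tool x in printer [-0.004  1.     0.001] y [1.    0.004 0.007] z [ 0.007  0.001 -1.   ]
need cm tool [ 0.05 -0.14  0.07]
roll need -0.004 (x->+y, sign: neg turns x toward +y)
```

The slide has stopped against its end with about 8 N. I'll let go, rise and check.

Emit:
carry_out([
  {"dx": 0,"dy": 0,"dz": 0,"roll": 0,"hand": 6},
  {"dx": 0,"dy": 0,"dz": 0,"roll": 0,"hand": 6},
  {"dx": 0,"dy": 0,"dz": 0,"roll": 0,"hand": 6},
  {"dx": 0,"dy": 0,"dz": -3,"roll": 0,"hand": 6},
  {"dx": -2,"dy": 1,"dz": -4,"roll": 0,"hand": 6},
  {"dx": -3,"dy": 1.5,"dz": 0,"roll": 0,"hand": 6},
  {"dx": -3,"dy": 1,"dz": 0,"roll": 0,"hand": 6},
])

```text
time_s: 6.2
ee_pos: [0.5027, 0.1955, 0.25]
eef_rot: [0.764, 0.645, 0.005, 0.001]
contact_force: [-0.3, -0.3, -0.4]
grip_width: 0.06
```

```bash
python3 -c "
from h import *
go(0,50,180)
for n in('side','top'): cv2.imwrite(f'pics/{n}2.png',eyes.get_image(n))
s=cv2.imread('pics/side2.png');crop('s',s,260,400,140,270,5,'pics/s2z.png')
h=cv2.cvtColor(s,cv2.COLOR_BGR2HSV);m=cv2.inRange(h,(45,90,50),(85,255,255))
n,l,st_,c=cv2.connectedComponentsWithStats(m)
print([(st_[k],c[k]) for k in range(1,n) if 300<c[k][0]<380 and st_[k,4]>20])
for y in(104,122,126,128,130):
  p=lambda z:proj('side',Rz.apply(np.array([-34,y+0,z])/1000)+[Q[0],Q[1],0]).round(1)
  print(y,p(108.5))
"
```

```text
t 6.2 TCP printer mm [  2.2  51.2 250. ] grasp z 196.0 tip 177.0 F [-0.3 -0.3 -0.4] w 60.0 j [0.29 0.2  1.89 0.   1.04 0.46]
tool x in printer [-0.009  1.     0.006] y [1.    0.009 0.008] z [ 0.008  0.006 -1.   ]
need cm tool [-0.16 -0.27  6.99]
roll need -0.009 (x->+y, sign: neg turns x toward +y)
[(array([334, 217,  12,   9,  84], dtype=int32), array([339.55952381, 221.19047619])), (array([325, 331,   5,  63, 185], dtype=int32), array([326.54054054, 362.96216216]))]
104 [342.9 216.8]
122 [341.  220.3]
126 [340.5 221.1]
128 [340.3 221.5]
130 [340.1 221.9]
```

View pics/s2z.png

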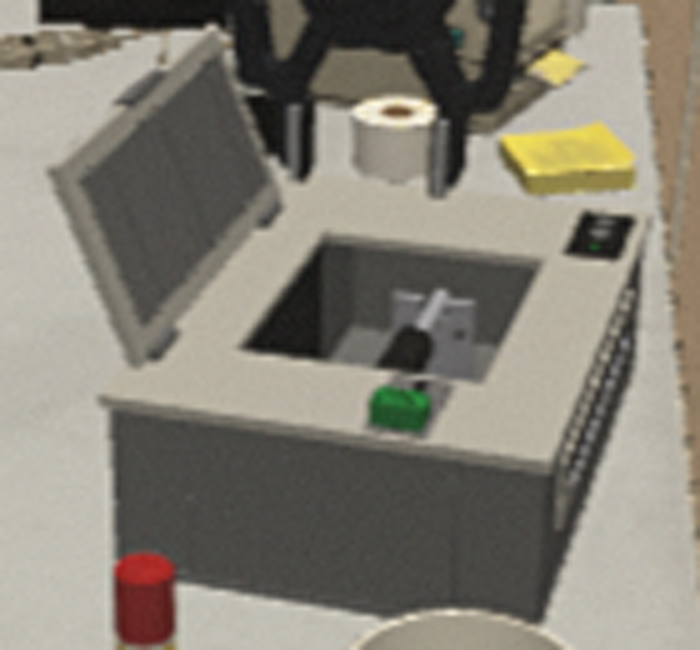

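The release is open: the knob moved from (341.9,216.8) to (339.6,221.2) px, about 23 mm, and it hit its stop. Next I'll go down onto the roller's left part.

Emit:
carry_out([
  {"dx": 0.1,"dy": -0.2,"dz": 4,"roll": 0.009,"hand": 5},
  {"dx": 0,"dy": 0,"dz": 4,"roll": 0,"hand": 5},
  {"dx": 0,"dy": 0,"dz": 2,"roll": 0,"hand": 5},
  {"dx": 0,"dy": 0,"dz": 0,"roll": 0,"hand": 5},
])

```text
time_s: 6.8
ee_pos: [0.503, 0.1991, 0.1485]
eef_rot: [0.769, 0.64, 0.007, 0.001]
contact_force: [-0.8, -0.1, -0.0]
grip_width: 0.0504
```

```bash
python3 -c "
from h import *
go(0.5,52,113)
"
```

```text
t 6.8 TCP printer mm [  1.9  54.8 148.5] grasp z 94.5 tip 75.5 F [-0.8 -0.2 -0. ] w 50.4 j [0.29 0.35 1.94 0.01 0.84 0.47]
tool x in printer [0.006 1.    0.01 ] y [ 1.    -0.006  0.01 ] z [ 0.01  0.01 -1.  ]
need cm tool [-0.31 -0.17  3.55]
roll need 0.006 (x->+y, sign: neg turns x toward +y)
```

Emit:
carry_out([
  {"dx": -0.3,"dy": -0.2,"dz": 1.5,"roll": 0,"hand": 5},
  {"dx": 0,"dy": 0,"dz": 1.5,"roll": 0,"hand": 5},
  {"dx": 0,"dy": 0,"dz": 0.4,"roll": 0,"hand": 5},
  {"dx": 0,"dy": 0,"dz": 0,"roll": 0,"hand": 5},
])

```text
time_s: 7.3
ee_pos: [0.502, 0.1981, 0.1143]
eef_rot: [0.768, 0.64, 0.009, 0.001]
contact_force: [0.3, -0.5, -0.7]
grip_width: 0.05
```

```bash
python3 -c "
from h import *
go(0.5,52,113)
"
```

```text
t 7.3 TCP printer mm [  1.1  53.7 114.3] grasp z 60.3 tip 41.3 F [ 0.4 -0.4 -0.7] w 50.0 j [0.29 0.4  1.96 0.01 0.77 0.47]
tool x in printer [0.005 1.    0.012] y [ 1.    -0.005  0.014] z [ 0.014  0.012 -1.   ]
need cm tool [-0.17 -0.06  0.13]
roll need 0.005 (x->+y, sign: neg turns x toward +y)
```

Emit:
carry_out([
  {"dx": -0.2,"dy": -0.1,"dz": 0.1,"roll": 0,"hand": 3},
  {"dx": 0,"dy": 0,"dz": 0,"roll": 0,"hand": 2},
  {"dx": 0,"dy": 0,"dz": 0,"roll": 0,"hand": 1.5},
  {"dx": 0,"dy": 0,"dz": 0,"roll": 0,"hand": 1.5},
  {"dx": 0,"dy": 0,"dz": 0,"roll": 0,"hand": 1.5},
  {"dx": 0,"dy": 0,"dz": 0,"roll": 0,"hand": 1.5},
], grip_force=20)

```text
time_s: 8.05
ee_pos: [0.5013, 0.1963, 0.1142]
eef_rot: [0.769, 0.64, 0.01, 0.002]
contact_force: [-1.4, 0.5, -1.2]
grip_width: 0.0214
```

```bash
python3 -c "
from h import *
go(0.5,50,129)
s=eyes.get_image('side');crop('s',s,260,400,140,270,5,'pics/s3z.png')
"
```

```text
t 8.05 TCP printer mm [  0.7  51.7 114.2] grasp z 60.2 tip 41.2 F [-1.4  0.2 -1.2] w 21.4 j [0.29 0.4  1.96 0.01 0.76 0.47]
tool x in printer [0.005 1.    0.013] y [ 1.    -0.006  0.015] z [ 0.015  0.013 -1.   ]
need cm tool [-0.15  0.01 -1.49]
roll need 0.005 (x->+y, sign: neg turns x toward +y)
```

View pics/s3z.png

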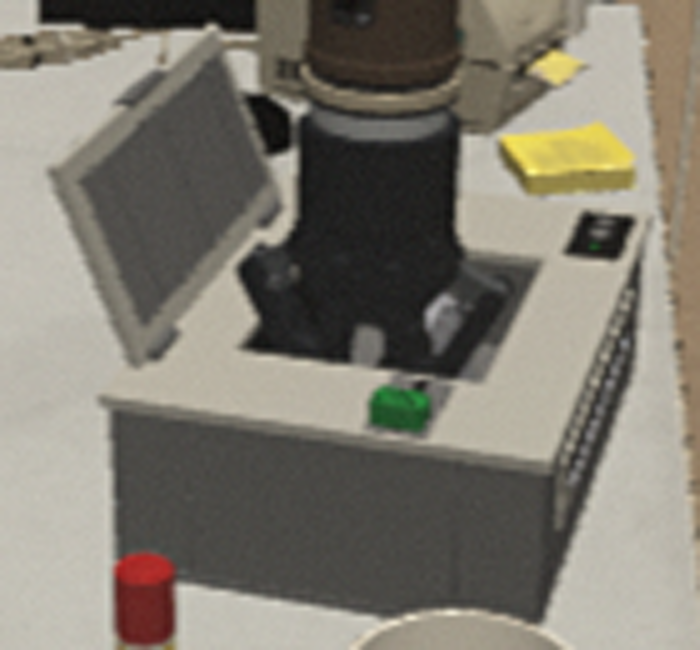

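The roller is gripped at 21.4 mm (22 mm sleeve). I'll lift gently and watch the force.

Emit:
carry_out([
  {"dx": 0,"dy": 0,"dz": -0.4,"roll": 0,"hand": 1.5},
  {"dx": 0,"dy": 0,"dz": -0.4,"roll": 0,"hand": 1.5},
  {"dx": 0,"dy": 0,"dz": 0,"roll": 0,"hand": 1.5},
])

```text
time_s: 8.48
ee_pos: [0.5011, 0.1962, 0.1226]
eef_rot: [0.769, 0.64, 0.01, 0.001]
contact_force: [-0.1, -0.7, -2.0]
grip_width: 0.0213
```

```bash
python3 -c "
from h import *
s,_,_=go(0.5,50,129) or st()
print(s['wrist_torque'])
"
```

```text
t 8.47 TCP printer mm [  0.5  51.6 122.6] grasp z 68.6 tip 49.6 F [ 0.1 -0.7 -2. ] w 21.3 j [0.29 0.38 1.96 0.01 0.78 0.47]
tool x in printer [0.006 1.    0.013] y [ 1.    -0.006  0.015] z [ 0.015  0.013 -1.   ]
need cm tool [-0.15  0.01 -0.64]
roll need 0.006 (x->+y, sign: neg turns x toward +y)
t 8.47 TCP printer mm [  0.5  51.6 122.6] grasp z 68.6 tip 49.6 F [ 0.1 -0.7 -2. ] w 21.3 j [0.29 0.38 1.96 0.01 0.78 0.47]
tool x in printer [0.006 1.    0.013] y [ 1.    -0.006  0.015] z [ 0.015  0.013 -1.   ]
[ 0.08493485 -0.00052838  0.02889997]
```

Emit:
carry_out([
  {"dx": 0,"dy": 0,"dz": -0.4,"roll": 0,"hand": 1.5},
  {"dx": 0,"dy": 0,"dz": -0.3,"roll": 0,"hand": 1.5},
  {"dx": 0,"dy": 0,"dz": 0,"roll": 0,"hand": 1.5},
])

```text
time_s: 8.85
ee_pos: [0.5009, 0.1962, 0.1303]
eef_rot: [0.769, 0.64, 0.01, 0.001]
contact_force: [0.6, -0.0, -2.0]
grip_width: 0.0212
```

```bash
python3 -c "
from h import *
go(0.5,50,129)
for n in('side','top'): cv2.imwrite(f'pics/{n}4.png',eyes.get_image(n))
crop('s',cv2.imread('pics/side4.png'),260,400,140,270,5,'pics/s4z.png')
crop('s',cv2.imread('pics/top4.png'),225,365,150,275,5,'pics/t4z.png')
"
```

```text
t 8.85 TCP printer mm [  0.4  51.5 130.3] grasp z 76.3 tip 57.3 F [ 0.6  0.1 -2. ] w 21.2 j [0.29 0.37 1.96 0.01 0.79 0.47]
tool x in printer [0.005 1.    0.014] y [ 1.    -0.006  0.015] z [ 0.015  0.013 -1.   ]
need cm tool [-0.16  0.01  0.12]
roll need 0.005 (x->+y, sign: neg turns x toward +y)
```

View pics/s4z.png

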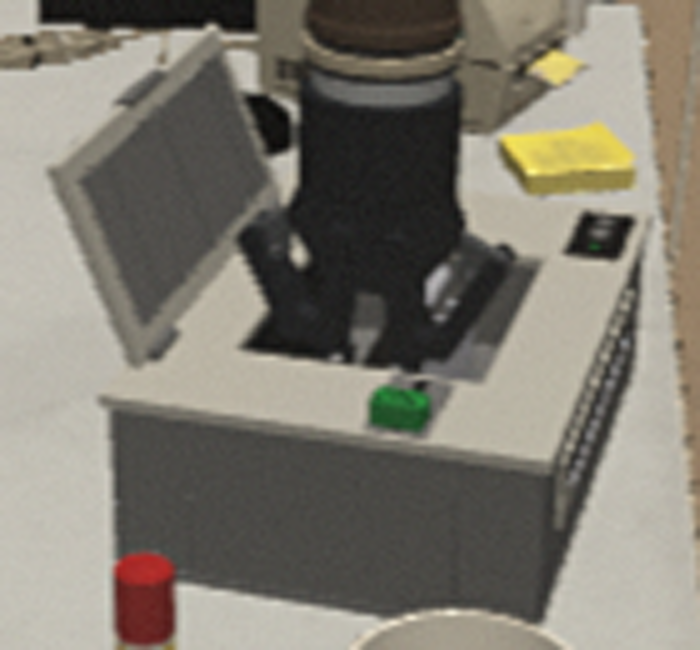

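View pics/t4z.png

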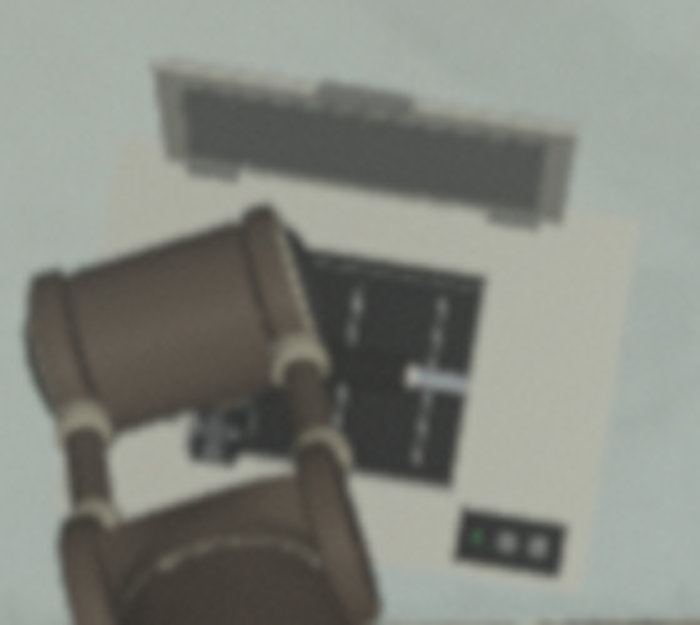

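```bash
python3 -c "
from h import *
T=[];F=[]
for i in range(8):
    im=eyes.get_image('side');s=env.sense();T.append(Rz.inv().apply(s['wrist_torque']));F.append(Rz.inv().apply(s['contact_force']))
print(np.mean(T,0),np.std(T,0),np.mean(F,0),np.std(F,0))
cv2.imwrite('pics/side5.png',im)
a=cv2.imread('pics/side2.png')
def z(i): return cv2.resize(i[180:225,300:375],None,fx=10,fy=10,interpolation=cv2.INTER_CUBIC)[:,:,:]
g=np.vstack([z(a)[:290],z(im)[:290]]);g=np.clip(g.astype(float)*1.8,0,255).astype('uint8')
z2=np.vstack([z(a),z(im)]);cv2.imwrite('pics/cmp5.png',cv2.resize(np.clip(z2*1.6,0,255).astype('uint8'),(500,600)))
print(s['time_s'])
"
```

```text
[ 0.08090188  0.0038291  -0.00971001] [0.03796849 0.03069667 0.02731231] [ 0.22379094 -0.52046848 -1.5769932 ] [0.48319864 0.43244118 0.42299615]
9.35
```

View pics/cmp5.png

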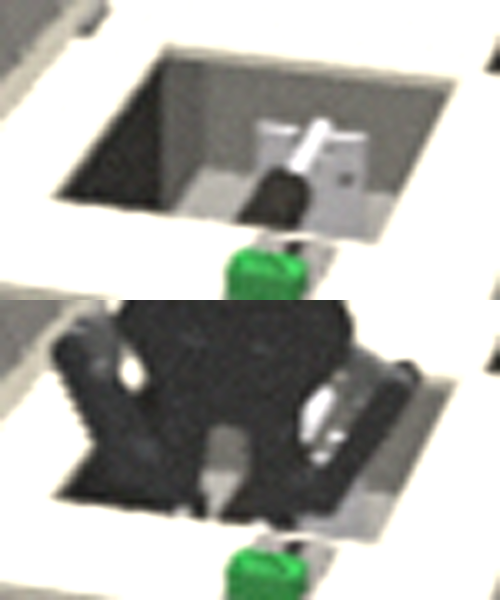

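At the moment the roller looks level in the grip: force about -1.6 N (its full weight) and moment about 0.08 Nm. The pads hold its tilt, so the plan is:
1. Raise 2 mm more and slide about 30 mm right. That brings the left end out from under the deck's left edge.
2. Lift so the right shaft rests lightly against the underside of the deck at the right edge and the roller tips in the pads.

Emit:
carry_out([
  {"dx": 0,"dy": 0,"dz": -0.2,"roll": 0,"hand": 1.5},
  {"dx": -0.3,"dy": 0,"dz": 0,"roll": 0,"hand": 1.5},
  {"dx": -0.4,"dy": 0,"dz": 0,"roll": 0,"hand": 1.5},
  {"dx": 0,"dy": 0,"dz": 0,"roll": 0,"hand": 1.5},
])

```text
time_s: 9.85
ee_pos: [0.4992, 0.1886, 0.1318]
eef_rot: [0.769, 0.64, 0.01, 0.001]
contact_force: [0.2, -0.8, -1.4]
grip_width: 0.0213
```

```bash
python3 -c "
from h import *
go(0.5,21,132.5)
"
```

```text
t 9.85 TCP printer mm [ -0.   43.8 131.8] grasp z 77.8 tip 58.8 F [ 0.4 -0.7 -1.4] w 21.3 j [0.28 0.36 1.97 0.01 0.79 0.45]
tool x in printer [0.005 1.    0.013] y [ 1.    -0.006  0.014] z [ 0.014  0.013 -1.   ]
need cm tool [-2.28  0.07 -0.1 ]
roll need 0.005 (x->+y, sign: neg turns x toward +y)
```

Emit:
carry_out([
  {"dx": -0.4,"dy": 0,"dz": 0,"roll": 0.005,"hand": 1.5},
  {"dx": -0.4,"dy": 0,"dz": -0.1,"roll": 0,"hand": 1.5},
  {"dx": -0.4,"dy": 0,"dz": 0,"roll": 0,"hand": 1.5},
  {"dx": -0.4,"dy": 0,"dz": 0,"roll": 0,"hand": 1.5},
  {"dx": -0.3,"dy": 0,"dz": 0,"roll": 0,"hand": 1.5},
  {"dx": -0.3,"dy": 0.1,"dz": 0,"roll": 0,"hand": 1.5},
  {"dx": 0,"dy": 0,"dz": 0,"roll": 0,"hand": 1.5},
])

```text
time_s: 10.72
ee_pos: [0.4958, 0.165, 0.1326]
eef_rot: [0.77, 0.637, 0.01, 0.001]
contact_force: [-0.3, -0.1, -1.4]
grip_width: 0.0214
```

```bash
python3 -c "
from h import *
go(0.5,21,132.5)
for n in('side','top'): cv2.imwrite(f'pics/{n}6.png',eyes.get_image(n))
a=np.hstack([cv2.imread('pics/side6.png')[140:270,260:400],cv2.imread('pics/top6.png')[145:275,225:365]])
cv2.imwrite('pics/c6.png',cv2.resize(a,(800,371),interpolation=cv2.INTER_CUBIC))
"
```

```text
t 10.72 TCP printer mm [  0.8  19.9 132.6] grasp z 78.6 tip 59.6 F [-0.3 -0.1 -1.4] w 21.4 j [0.24 0.34 1.99 0.01 0.79 0.42]
tool x in printer [0.011 1.    0.013] y [ 1.    -0.011  0.014] z [ 0.014  0.013 -1.   ]
need cm tool [ 0.11 -0.04  0.01]
roll need 0.011 (x->+y, sign: neg turns x toward +y)
```

View pics/c6.png

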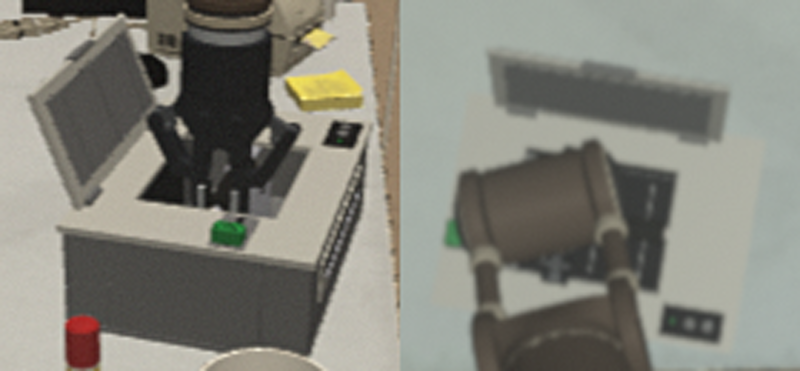

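```bash
python3 -c "
from h import *
a=cv2.imread('pics/side6.png')[190:230,305:370]
cv2.imwrite('pics/c6z.png',np.clip(1.4*cv2.resize(a,None,fx=12,fy=12,interpolation=cv2.INTER_CUBIC).astype(float),0,255))
w=lambda y,z:(((proj('side',Rz.apply(np.array([0,y,z])/1000)+[Q[0],Q[1],0])-[305,190])+.5)*12-.5).round()
for tl in(0,.12):print(tl,[w(20+b*np.cos(tl),76+b*np.sin(tl)) for b in(28,40,48)])
"
```

```text
0 [array([359., 327.]), array([344., 353.]), array([333., 371.])]
0.12 [array([360., 312.]), array([344., 331.]), array([334., 344.])][ WARN:0@0.067] global loadsave.cpp:1063 imwrite_ Unsupported depth image for selected encoder is fallbacked to CV_8U.
```

View pics/c6z.png

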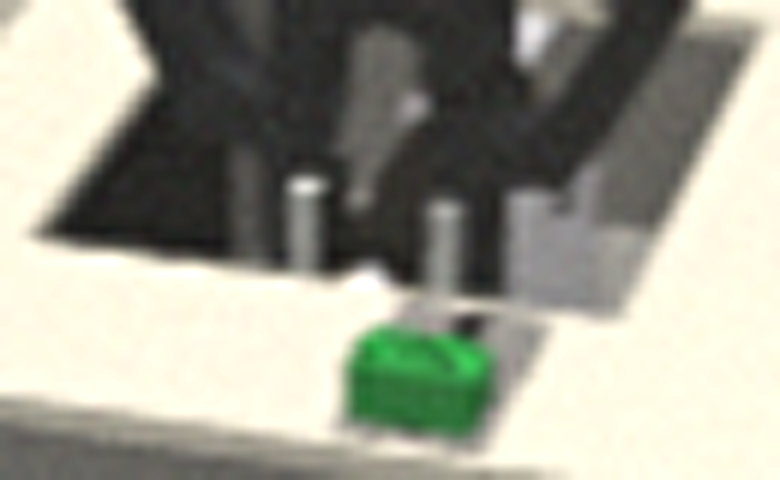

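The left flange top is visible at zoom (365,275), inside the opening edge. I'll lift stepwise and watch the force.

Emit:
carry_out([
  {"dx": 0.1,"dy": 0,"dz": -0.4,"roll": 0,"hand": 1.5},
  {"dx": 0,"dy": 0,"dz": -0.4,"roll": 0,"hand": 1.5},
  {"dx": 0,"dy": 0,"dz": -0.4,"roll": 0,"hand": 1.5},
  {"dx": 0,"dy": 0,"dz": 0,"roll": 0,"hand": 1.5},
])

```text
time_s: 11.32
ee_pos: [0.4961, 0.1665, 0.1458]
eef_rot: [0.77, 0.638, 0.01, 0.001]
contact_force: [-0.4, 0.1, -1.1]
grip_width: 0.0214
```

```bash
cat > look.py <<'E'
from h import *
import sys
k=sys.argv[1];go(0.5,21,160)
print('torque',np.round(Rz.inv().apply(env.sense()['wrist_torque']),3))
a=eyes.get_image('side');cv2.imwrite(f'pics/side{k}.png',a)
a=a[150:235,290:390]
cv2.imwrite(f'pics/z{k}.png',np.clip(1.3*cv2.resize(a,None,fx=7,fy=7,interpolation=cv2.INTER_CUBIC).astype(float),0,255).astype('uint8'))
E
python3 look.py 7
```

```text
t 11.32 TCP printer mm [  0.9  21.5 145.8] grasp z 91.8 tip 72.8 F [-0.4  0.  -1.1] w 21.4 j [0.24 0.32 1.99 0.01 0.81 0.42]
tool x in printer [0.01  1.    0.014] y [ 1.    -0.011  0.015] z [ 0.015  0.013 -1.   ]
need cm tool [-0.03 -0.01 -1.42]
roll need 0.01 (x->+y, sign: neg turns x toward +y)
torque [0.085 0.004 0.024]
```

View pics/z7.png

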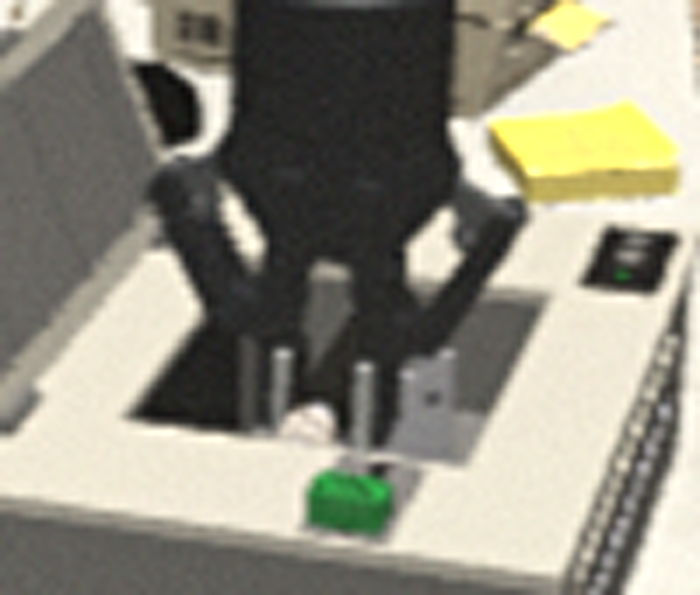

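```bash
python3 -c "
from h import *
w=lambda y,z:(((proj('side',Rz.apply(np.array([1,y,z])/1000)+[Q[0],Q[1],0])-[290,150])+.5)*7-.5).round()
for tl in(0,.12,.25,.33):print(tl,[ (w(21.5+b*np.cos(tl)-9*np.sin(tl),89.6+b*np.sin(tl)+9*np.cos(tl)),w(21.5+b*np.cos(tl),89.6+b*np.sin(tl))) for b in(27,40)])
"
```

```text
0 [(array([312., 412.]), array([312., 436.])), (array([302., 428.]), array([302., 452.]))]
0.12 [(array([313., 402.]), array([312., 427.])), (array([304., 414.]), array([302., 439.]))]
0.25 [(array([315., 392.]), array([313., 417.])), (array([305., 398.]), array([303., 424.]))]
0.33 [(array([316., 385.]), array([313., 411.])), (array([307., 389.]), array([304., 415.]))]
```

Emit:
carry_out([
  {"dx": 0,"dy": 0,"dz": -0.3,"roll": 0,"hand": 1.5},
  {"dx": 0,"dy": 0,"dz": -0.3,"roll": 0,"hand": 1.5},
])

```text
time_s: 11.62
ee_pos: [0.4955, 0.1664, 0.1514]
eef_rot: [0.77, 0.638, 0.009, 0.001]
contact_force: [0.4, -0.3, -2.7]
grip_width: 0.0215
```

Emit:
carry_out([
  {"dx": 0,"dy": 0,"dz": -0.3,"roll": 0,"hand": 1.5},
  {"dx": 0,"dy": 0,"dz": -0.3,"roll": 0,"hand": 1.5},
])

```text
time_s: 11.88
ee_pos: [0.4952, 0.1661, 0.1576]
eef_rot: [0.77, 0.638, 0.009, 0.001]
contact_force: [-0.5, -0.6, -2.4]
grip_width: 0.0214
```

```bash
python3 look.py 8
```

```text
t 11.88 TCP printer mm [  0.   21.  157.6] grasp z 103.6 tip 84.6 F [-0.4 -0.7 -2.4] w 21.4 j [0.24 0.3  1.99 0.01 0.84 0.42]
tool x in printer [0.01  1.    0.013] y [ 1.    -0.011  0.013] z [ 0.014  0.013 -1.   ]
need cm tool [ 0.01  0.05 -0.24]
roll need 0.01 (x->+y, sign: neg turns x toward +y)
torque [0.103 0.08  0.001]
```

View pics/z8.png

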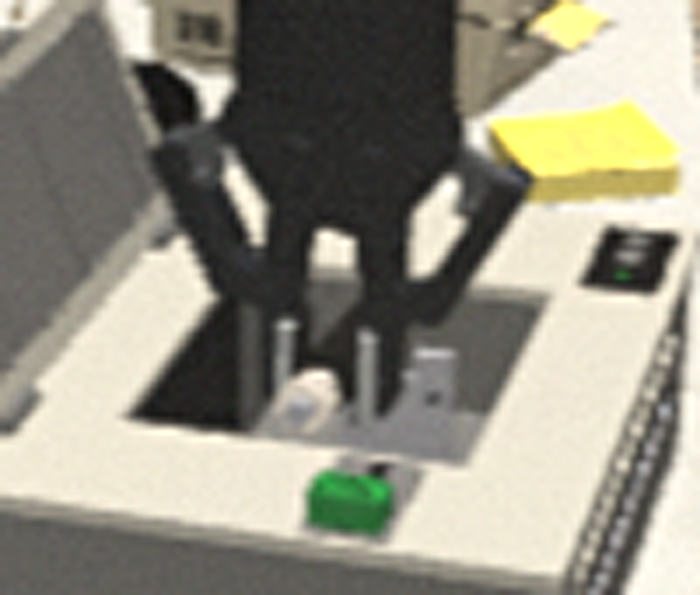

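Only about 1 N of extra load, and the left end is rising and tilting as hoped. I'll carry on.

Emit:
carry_out([
  {"dx": 0,"dy": 0,"dz": -0.4,"roll": 0,"hand": 1.5},
  {"dx": 0,"dy": 0.05,"dz": -0.4,"roll": 0,"hand": 1.5},
  {"dx": 0,"dy": 0,"dz": -0.4,"roll": 0,"hand": 1.5},
  {"dx": 0,"dy": 0,"dz": -0.4,"roll": 0,"hand": 1.5},
])

```text
time_s: 12.42
ee_pos: [0.4951, 0.1658, 0.1746]
eef_rot: [0.77, 0.638, 0.009, 0.001]
contact_force: [-0.7, -0.5, -3.5]
grip_width: 0.0212
```

Emit:
carry_out([
  {"dx": 0,"dy": 0,"dz": -0.4,"roll": 0,"hand": 1.5},
  {"dx": 0,"dy": 0.05,"dz": -0.4,"roll": 0,"hand": 1.5},
  {"dx": 0,"dy": 0,"dz": -0.4,"roll": 0,"hand": 1.5},
])

```text
time_s: 12.8
ee_pos: [0.4954, 0.1656, 0.1875]
eef_rot: [0.77, 0.638, 0.009, 0.001]
contact_force: [-0.5, -0.4, -3.5]
grip_width: 0.0214
```

```bash
python3 look.py 9
```

```text
t 12.8 TCP printer mm [  0.3  20.5 187.5] grasp z 133.5 tip 114.5 F [-0.4 -0.5 -3.5] w 21.4 j [0.24 0.25 1.97 0.01 0.9  0.42]
tool x in printer [0.011 1.    0.013] y [ 1.    -0.011  0.012] z [ 0.013  0.013 -1.   ]
need cm tool [ 0.01 -0.01  2.76]
roll need 0.011 (x->+y, sign: neg turns x toward +y)
torque [0.186 0.007 0.017]
```

View pics/z9.png

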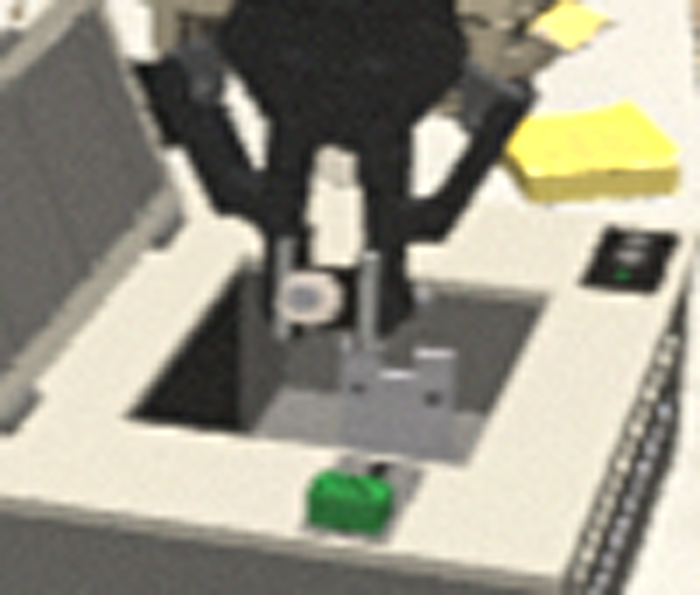

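Emit:
carry_out([
  {"dx": 0,"dy": 0,"dz": -0.4,"roll": 0,"hand": 1.5},
  {"dx": 0,"dy": 0,"dz": -0.4,"roll": 0,"hand": 1.5},
  {"dx": 0,"dy": 0,"dz": -0.4,"roll": 0,"hand": 1.5},
  {"dx": 0,"dy": 0,"dz": -0.4,"roll": 0,"hand": 1.5},
])

```text
time_s: 13.35
ee_pos: [0.4952, 0.1656, 0.2049]
eef_rot: [0.77, 0.637, 0.009, 0.001]
contact_force: [1.7, -0.5, -2.4]
grip_width: 0.021
```

```bash
python3 look.py 10; python3 -c "
from h import *
w=lambda y,z:(((proj('side',Rz.apply(np.array([1,y,z])/1000)+[Q[0],Q[1],0])-[290,150])+.5)*7-.5).round()
s,_,tp=st();y,z=tp[1]+.7,tp[2]-56.2
for tl in(0.2,.3,.4,.5,.6):print(tl,w(y+48*np.cos(tl),z+48*np.sin(tl)),'right end',y-152*np.cos(tl),z-152*np.sin(tl))
"
```

```text
t 13.35 TCP printer mm [1.000e-01 2.040e+01 2.049e+02] grasp z 150.9 tip 131.9 F [ 1.8 -0.2 -2.4] w 21.0 j [0.24 0.23 1.96 0.01 0.94 0.42]
tool x in printer [0.011 1.    0.013] y [ 1.    -0.011  0.013] z [ 0.013  0.013 -1.   ]
need cm tool [-0.   -0.02  4.49]
roll need 0.011 (x->+y, sign: neg turns x toward +y)
torque [ 0.118  0.029 -0.021]
t 13.4 TCP printer mm [  0.4  20.6 205.5] grasp z 151.5 tip 132.5 F [-0.3  1.4 -2.5] w 21.1 j [0.24 0.23 1.96 0.01 0.94 0.42]
tool x in printer [0.011 1.    0.014] y [ 1.    -0.011  0.013] z [ 0.014  0.013 -1.   ]
0.2 [300. 273.] right end -127.641829040708 119.09661865370714
0.3 [301. 259.] right end -123.88285555593139 104.37528552203284
0.4 [302. 244.] right end -118.67298029727782 90.10276890364156
0.5 [304. 230.] right end -112.06425861617596 76.4216750667176
0.6 [306. 215.] right end -104.1227226751104 63.468700978511066
```

View pics/z10.png

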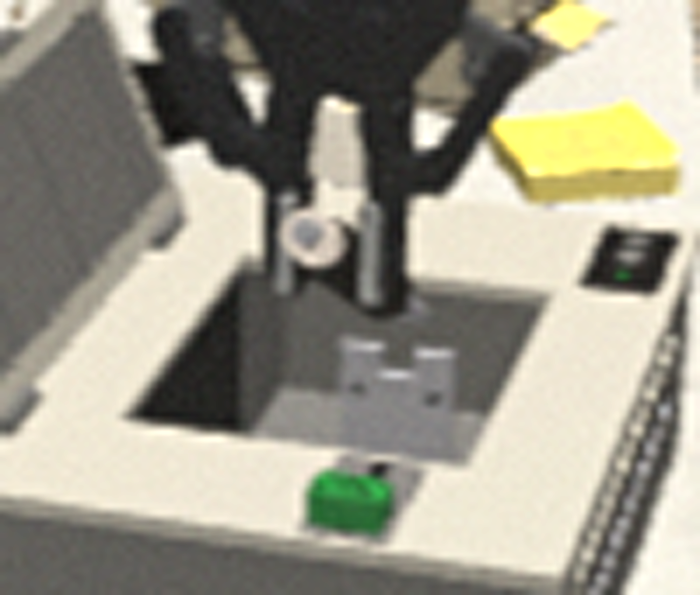

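The left end shows at zoom (306,234), so the tilt is about 0.5 rad. Forces are still about 2 N, so I'll draw it out along its axis, up and to the left.

Emit:
carry_out([
  {"dx": 0.5,"dy": 0,"dz": -0.2,"roll": 0,"hand": 1.5},
  {"dx": 0.5,"dy": 0,"dz": -0.25,"roll": 0,"hand": 1.5},
  {"dx": 0.5,"dy": 0,"dz": -0.25,"roll": 0,"hand": 1.5},
  {"dx": 0.5,"dy": 0,"dz": -0.25,"roll": 0,"hand": 1.5},
])

```text
time_s: 13.9
ee_pos: [0.4996, 0.1865, 0.2162]
eef_rot: [0.77, 0.637, 0.01, 0.001]
contact_force: [0.2, 0.4, -1.7]
grip_width: 0.0214
```

```bash
python3 look.py 11
```

```text
t 13.9 TCP printer mm [  0.8  41.8 216.2] grasp z 162.2 tip 143.2 F [ 0.1  0.4 -1.7] w 21.4 j [0.27 0.23 1.93 0.01 0.96 0.46]
tool x in printer [0.011 1.    0.014] y [ 1.    -0.011  0.014] z [ 0.014  0.014 -1.   ]
need cm tool [-2.16 -0.09  5.59]
roll need 0.011 (x->+y, sign: neg turns x toward +y)
torque [ 0.073 -0.044  0.039]
```

Emit:
carry_out([
  {"dx": 0.5,"dy": 0,"dz": -0.25,"roll": 0,"hand": 1.5},
  {"dx": 0.5,"dy": 0,"dz": -0.25,"roll": 0,"hand": 1.5},
  {"dx": 0.5,"dy": 0,"dz": -0.25,"roll": 0,"hand": 1.5},
  {"dx": 0.5,"dy": 0,"dz": -0.25,"roll": 0,"hand": 1.5},
])

```text
time_s: 14.45
ee_pos: [0.5038, 0.2079, 0.2276]
eef_rot: [0.77, 0.638, 0.01, 0.001]
contact_force: [0.5, -0.6, -1.7]
grip_width: 0.0214
```

```bash
python3 look.py 12; python3 -c "
from h import *
s=eyes.get_image('side')[100:250,250:410];t=eyes.get_image('top')[145:285,215:375]
cv2.imwrite('pics/s12.png',cv2.resize(s,None,fx=5,fy=4,interpolation=cv2.INTER_CUBIC));cv2.imwrite('pics/t12.png',cv2.resize(t,None,fx=4,fy=4,interpolation=cv2.INTER_CUBIC))"
```

```text
t 14.45 TCP printer mm [  1.1  63.6 227.6] grasp z 173.6 tip 154.6 F [ 0.6 -0.5 -1.7] w 21.4 j [0.31 0.23 1.9  0.01 0.99 0.49]
tool x in printer [0.011 1.    0.014] y [ 1.    -0.011  0.015] z [ 0.015  0.014 -1.   ]
need cm tool [-4.36 -0.11  6.7 ]
roll need 0.011 (x->+y, sign: neg turns x toward +y)
torque [0.069 0.02  0.042]
```

View pics/s12.png

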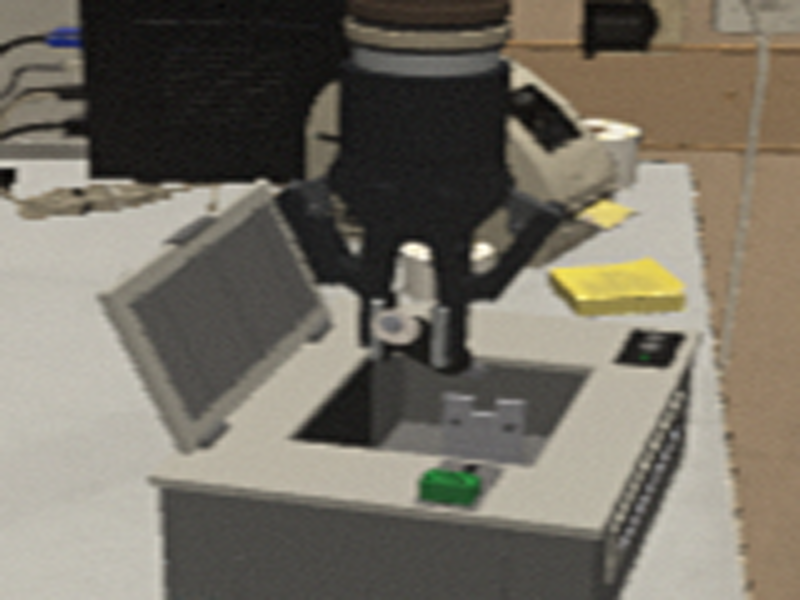

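View pics/t12.png

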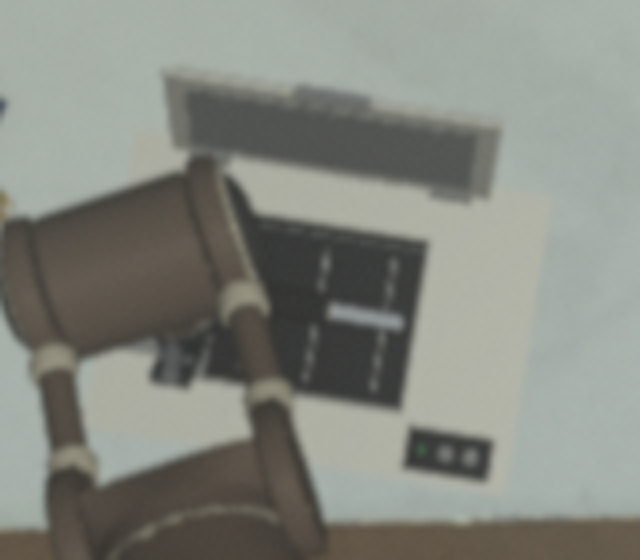

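In the top view the shaft's right end, at zoom (404,323), is inside the opening's right edge (≈414,325). I'll go up with a little more left.

Emit:
carry_out([
  {"dx": 0.4,"dy": 0,"dz": -0.4,"roll": 0,"hand": 1.5},
  {"dx": 0.2,"dy": 0,"dz": -0.6,"roll": 0,"hand": 1.5},
  {"dx": 0,"dy": 0,"dz": -0.8,"roll": 0,"hand": 1.5},
  {"dx": 0,"dy": 0,"dz": -0.8,"roll": 0,"hand": 1.5},
])

```text
time_s: 15.1
ee_pos: [0.504, 0.2134, 0.2546]
eef_rot: [0.77, 0.638, 0.01, 0.001]
contact_force: [0.4, -1.2, -1.3]
grip_width: 0.0213
```

Emit:
carry_out([
  {"dx": 0,"dy": 0,"dz": -1,"roll": 0,"hand": 1.5},
  {"dx": 0,"dy": 0,"dz": -1,"roll": 0,"hand": 1.5},
  {"dx": 0,"dy": 0,"dz": -1,"roll": 0,"hand": 1.5},
  {"dx": 0,"dy": 0,"dz": -1,"roll": 0,"hand": 1.5},
  {"dx": 0,"dy": 0,"dz": -1,"roll": 0,"hand": 1.5},
  {"dx": 0,"dy": 0,"dz": -1,"roll": 0,"hand": 1.5},
  {"dx": 0,"dy": 0,"dz": -1,"roll": 0,"hand": 1.5},
  {"dx": 0,"dy": 0,"dz": -1,"roll": 0,"hand": 1.5},
  {"dx": 0,"dy": 0,"dz": -1,"roll": 0,"hand": 1.5},
  {"dx": 0,"dy": 0,"dz": -0.5,"roll": 0,"hand": 1.5},
  {"dx": 0,"dy": 0,"dz": 0,"roll": 0,"hand": 1.5},
  {"dx": 0,"dy": 0,"dz": 0,"roll": 0,"hand": 1.5},
], grip_force=40)

```text
time_s: 16.6
ee_pos: [0.5026, 0.2122, 0.3579]
eef_rot: [0.77, 0.637, 0.011, 0.001]
contact_force: [-0.7, 0.2, -1.8]
grip_width: 0.0207
```

```bash
python3 look.py 13; python3 -c "
from h import *
s=eyes.get_image('side');t=eyes.get_image('top');cv2.imwrite('pics/side13.png',s);cv2.imwrite('pics/top13.png',t)
cv2.imwrite('pics/s13.png',cv2.resize(s[80:230,250:410],None,fx=5,fy=4,interpolation=cv2.INTER_CUBIC));cv2.imwrite('pics/t13.png',cv2.resize(t[145:285,215:375],None,fx=4,fy=4,interpolation=cv2.INTER_CUBIC))"
```

```text
t 16.6 TCP printer mm [ -0.8  67.6 357.9] grasp z 303.9 tip 284.9 F [-0.7  0.  -1.8] w 20.7 j [0.32 0.1  1.78 0.01 1.25 0.5 ]
tool x in printer [0.011 1.    0.015] y [ 1.    -0.011  0.016] z [ 0.016  0.015 -1.   ]
need cm tool [-4.95 -0.13 19.72]
roll need 0.011 (x->+y, sign: neg turns x toward +y)
torque [ 0.045 -0.016 -0.032]
```

View pics/s13.png

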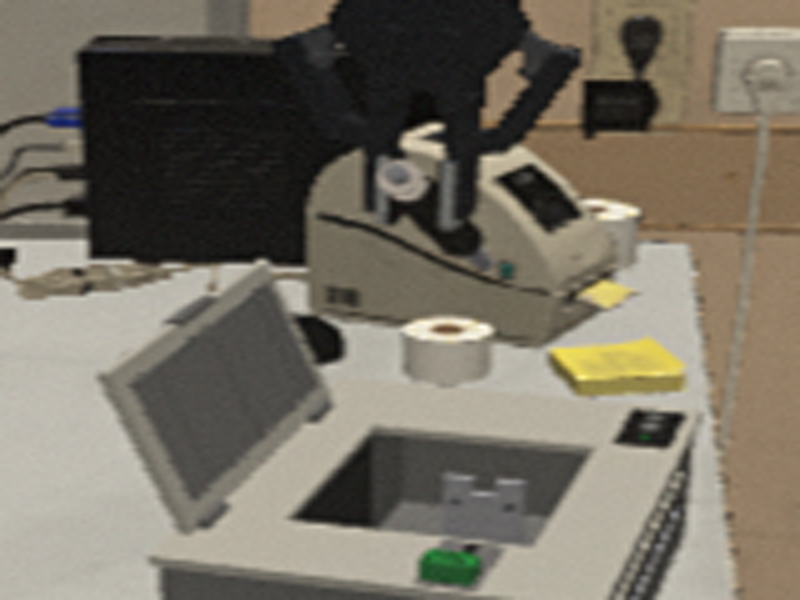

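View pics/t13.png

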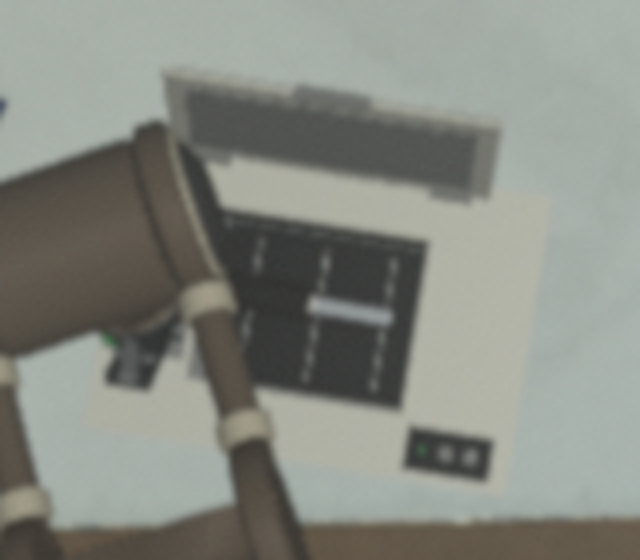

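```bash
python3 -c "
from h import *
def tri(a,b):
    o1,d1=ray('side',*a);o2,d2=ray('top',*b)
    A=np.stack([d1,-d2],1);k=np.linalg.lstsq(A,o2-o1,rcond=None)[0];p=(o1+d1*k[0]);q=o2+d2*k[1];return (p+q)/2,np.linalg.norm(p-q)
print('right end',tri((347.4,145.5),(313,224.5)))
for i in range(3):eyes.get_image('side')
s,_,_=st()
a=cv2.imread('pics/side0.png');b=cv2.imread('pics/side13.png')
"
```

```text
right end (array([0.47843487, 0.08244749, 0.22231311]), np.float64(0.000770431342736925))
t 16.9 TCP printer mm [ -0.7  67.6 357.9] grasp z 303.9 tip 284.9 F [ 1.1  0.3 -2.3] w 20.3 j [0.32 0.1  1.78 0.01 1.25 0.5 ]
tool x in printer [0.011 1.    0.015] y [ 1.    -0.011  0.016] z [ 0.016  0.015 -1.   ]
```

View pics/side13.png

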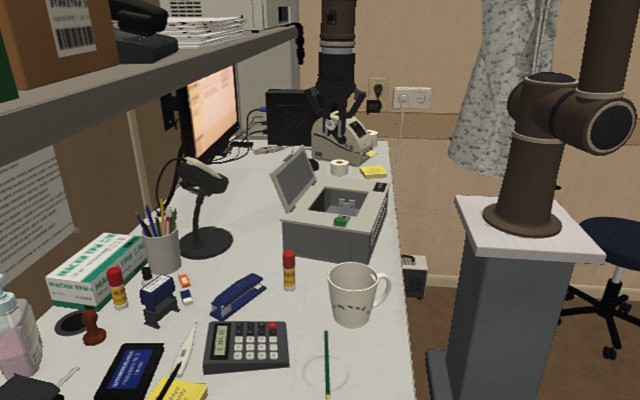

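The right end triangulates to z=0.222, 12 cm above the deck. The paper roll, glue stick and stapler look unmoved. Before handing in I'll check that the grip is steady.

Emit:
carry_out([
  {"dx": 0,"dy": 0,"dz": 0,"roll": 0,"hand": 1.5},
  {"dx": 0,"dy": 0,"dz": 0,"roll": 0,"hand": 1.5},
  {"dx": 0,"dy": 0,"dz": 0,"roll": 0,"hand": 1.5},
  {"dx": 0,"dy": 0,"dz": 0,"roll": 0,"hand": 1.5},
  {"dx": 0,"dy": 0,"dz": 0,"roll": 0,"hand": 1.5},
  {"dx": 0,"dy": 0,"dz": 0,"roll": 0,"hand": 1.5},
  {"dx": 0,"dy": 0,"dz": 0,"roll": 0,"hand": 1.5},
  {"dx": 0,"dy": 0,"dz": 0,"roll": 0,"hand": 1.5},
])

```text
time_s: 17.9
ee_pos: [0.5026, 0.2122, 0.3577]
eef_rot: [0.77, 0.637, 0.011, 0.001]
contact_force: [-0.1, 0.5, -0.9]
grip_width: 0.0208
```

```bash
python3 -c "
from h import *
a=eyes.get_image('side');b=cv2.imread('pics/side13.png');st()
d=cv2.absdiff(a,b).max(2)
print('changed px in gripper area',(d[60:170,300:370]>40).sum(), 'elsewhere',(d>40).sum())
o=cv2.imread('pics/side0.png')
for n,(x0,x1,y0,y1) in dict(glue=(280,300,248,294),stapler=(208,268,270,322),roll=(328,352,157,178)).items(): print(n,(cv2.absdiff(a,o).max(2)[y0:y1,x0:x1]>40).sum())
"
```

```text
t 17.95 TCP printer mm [ -0.8  67.6 357.7] grasp z 303.7 tip 284.7 F [ 0.3 -0.6 -1.5] w 21.0 j [0.32 0.1  1.78 0.01 1.25 0.5 ]
tool x in printer [0.011 1.    0.015] y [ 1.    -0.011  0.016] z [ 0.016  0.014 -1.   ]
changed px in gripper area 7 elsewhere 14
glue 0
stapler 0
roll 0
```

```bash
python3 -c "
from workcell import job
print(job.close_job())"
```

```text
the job is handed in; nothing more can be done
None
```

The roller is out and held still in the gripper, and the job was handed in at about 18 s.

**What I did**
- **Release:** I slid the green release to its stop. That was about 23 mm by the arm and 22–23 mm in the picture; the nominal travel is 24 mm. At the stop it pushed back with 8–10 N.
- **Lifting out:** I gripped the sleeve near the release end, lifted that end clear of its bearing and slid the roller about 31 mm right.
- **Tilting:** The tool cannot tilt, and force and moment readings suggested the pads held the roller level. I let the right shaft bear lightly on the underside of the deck edge so the roller turned in the pads to about 30°. The total force reading stayed at or below about 3.5 N.
- **Drawing out:** I drew it up and to the left, then lifted it straight up.

**Last checks**
- **Height:** The right end, which is the lowest, was triangulated at z = 0.222 m, about 12 cm above the deck. The two views agreed to 0.8 mm.
- **Grip:** The opening was steady at about 21 mm, and the picture barely changed over a second of holding.
- **Other things:** The paper roll, glue stick and stapler show no change from the first picture.

**What did not fully agree:** An early picture suggested a slight tilt at the first lift, when the force and moment suggested the roller was level. The small shortfall in the release travel is within measuring error or a non-zero start position.

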